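# Swing a probe down in the fingers and hang it on the electrode stand

### The arm

A 7-joint arm with a two-finger parallel gripper is mounted at the origin on the work surface. World frame = base frame: x ahead of the robot, y to its left, z up, the work surface at z = 0. Lengths are in m, angles in degrees, forces in N, time in s.
With the tool pointing down it reaches from about 0.425 to 1.025 m from the base axis. Payload 9.4 kg.
Tool frame: the origin (TCP) lies at the very end of the fingers, on their centre line; the grasp point (between the pads) lies behind it (manip.grip_depth is the z of the grasp point in the tool frame, in m); z points along the fingers, y is the direction in which the jaws open and shut (so a half turn about z gives the same grasp; the last joint's range is limited). The gripper opens to 93 mm and grips with 3 to 60 N. Pads are 15 mm wide; open, the fingers measure 128 mm over their backs; the gripper's body (75 mm by 188 mm) begins 65 mm behind the grasp point.
Start: joints at [60.292, 34.337, -0.143, 91.639, 0.103, 54.024, -4.572], TCP at [0.31, -0.655, 0.219] pointing down, gripper open.
Joint ranges: [-147.43, 147.43], [-19.82, 112.94], [-74.19, 73.91], [6.32, 146.72], [-59.91, 239.91], [6.04, 106.73], [-150.56, 150.56]. Speed limits (degrees/s): [127.2, 127.2, 172.46, 172.46, 180, 180, 180].

### API

Orientations are given as [roll, pitch, yaw] about the fixed x, y, z axes, in that order (R = Rz(yaw) Ry(pitch) Rx(roll)).
In Python, from plant import manip, viewer, search_frame, mark_of gives the robot as it stands.
- The arm moves only by the shell command python3 -m pendant 'ROWS' [FORCE]. ROWS is JSON, one flat list of numbers, 5 for each row, row after row: the opening in per cent of the stroke, from 0 (shut) to 100 (fully open), then the shift along the tool's x, y, z in m, then the turn about the tool's z in degrees. A call has 1 to 8 rows; each row shifts and turns the pose as measured when the row begins, along the tool's axes as they then stand; what a row does not reach is not made up. A row lasts 1/8 s, in which the tool goes at most 62.5 mm and 10.7 degrees, less where a joint would pass 70% of its speed; a pose out of reach is approached as far as the arm can. A call with a gripper value outside its range is refused whole. The fingers move at their own pace and stop on an object; FORCE is the grip in N (left out, the last holds). Time passes only in rows, so rows that do not move let the fingers close. It gives the time, the measured TCP pose, the force and the opening at its end, in the units of the state.
- manip.get_state(): the state, without advancing time (a new reading comes with each control period).
- viewer.read_camera(name): name is "scene" or "top" or "wrist"; returns the picture (384x512x3 uint8, red, green, blue); there is no depth.
- viewer.camera_params(name): a dict with "mtx" (3x3 intrinsics, pixels), "R" (3x3) and "t" (3): a world point X has camera coordinates R X + t. Camera axes: x right, y down, z forward; pixel columns grow to the right and rows downward; lengths in m; the calibration is good to about 2 mm. A picture is of the moment at which its call begins: read the wrist's pose just before it. camera_params takes no time and is no camera call; for the wrist camera it gives the pose at the moment of the call.
- manip.finish_job(): hands the job in, once; it reports no verdict.
Trained networks look in the newest picture that a camera, given by its name, has taken for a name from the list of things; names that differ only in an ending like _2 or _b are one class to them, and where a whole thing is asked for, a point or a joint stands for the part that bears it (a point fixed in the world has none). Each returns a list of dicts, best first, with "p" (0 to 1); they miss things now and then, are a little off and sometimes report something else, mostly with a low value. They report only what shows in the picture. A call takes as long as a camera call. They do not tell look-alikes from the thing itself.
- search_frame(camera, label): "extent" ([left, top, right, bottom] in pixels, round what is visible of it).
- mark_of(camera, label): "position" ([row, column] in pixels: a listed point, or the origin of a listed thing).
The state is a dict: "time": time; "joint_positions": joint angles; "qvel": joint speeds; "effort": joint torques, N m; "ee_pos": TCP position; "eef_rot": TCP orientation; "force": force on the tool from outside, world axes, zero at the start; "ft_torque": the same for the moment, N m; "finger_gap": finger opening in m.
Only numpy, scipy, OpenCV 4.12 (cv2) and the standard library are available. Lean on these libraries where they do the work, as an engineer would, in place of code of your own. Each camera call takes 0.05 s, during which the arm holds its last target. There are 200 camera calls.

### The job

Take the measuring probe with the flat round disc head by the bosses of its head and lift it out of its cradle still about level, then ease your grip so that it swings down and hangs plumb between the fingers, and grip it firmly again. Slide it into the free slot of the electrode stand's fork, right to the back of the slot, let its collar down onto the fork and let go, so that it hangs there upright. Leave the probe that already hangs there, the other instrument in its cradle, and the bottle, jar and sample box where they are.

Things in the scene. Friction and masses are not known exactly. Their poses are not given: they have to be found in the camera images.
- probe_head (a point): Centre of its grey disc head (28 mm across, 14 mm thick), 62 mm up at the start, overhanging its cradle towards the robot. A dark boss 12 mm across stands 2 mm proud of each cheek: 18 mm over the bosses, pinched along this point's y (boss axis). Site x runs from tip to head. At 50 N grip it stays level; eased to 5 to 8 N it swings down on the bosses and slips a few mm; 3 N then rids the last tilt.
- probe_collar (a point): Centre of the tip-side face of the probe's black collar (34 mm across, 6 mm thick), 44 mm from the pinch point; axes as probe_head. Between head and collar is a 10 mm neck; below the collar a round waist, 14 mm thick and 35 mm long, which goes in the slot.
- probe_tip (a point): Tip of the probe, 184.5 mm from the pinch point; axes as probe_head. From it: round stem 10 mm thick, 50 mm long, then a dark square body 24 x 24 x 55 mm, then the waist. The probe is 198 mm long and weighs about 0.15 kg, centre of mass about 100 mm from the pinch point.
- cradle: White cradle holding the probe, fixed: base 85 x 70 x 12 mm, two uprights 48 mm wide, 40 mm apart along x, with open notches 28 mm wide, floor 50 mm up, cheeks to 60 mm, in which the probe's square body rests. Origin: centre of the underside; x along the lying probe from head to tip.
- stand: Electrode stand, fixed: white base plate 130 x 130 x 14 mm that reaches 100 mm to its -x side, and a steel post 16 mm thick rising from the origin to 240 mm. Origin: under the post, at the bench.
- fork: Aluminium fork fixed on the post, 8 mm thick, 106 mm wide; height (170 to 205 mm) and heading vary. Origin: on the post's axis, level with the fork's upper face. Two slots 20 mm wide at y = -32 (free) and +32 mm (taken), backs at x = -70 mm, open mouths at x = -116 mm, facing roughly towards the robot.
- free_slot (a point): Home point of the free slot: on the slot's middle line, 8 mm from its back, level with the fork's upper face; axes as the fork's.
- hung_probe_top (a point): Bystander: another probe (white round body 20 mm thick) hanging by its collar 34 mm across at home in the other slot, 64 mm beside the free one. The point is on its white cap 14 mm thick, 20 mm above the fork's upper face; the cap ends 40 mm above the fork.
- spare_mid (a point): Bystander: another instrument, 170 mm long, lying in a second like cradle: dark square body 24 x 24 x 70 mm with a plain grey round cap 20 mm thick, no disc and no collar. The point is the middle of its square body.
- cradle2: The second cradle, fixed, like the first, holding the spare instrument.
- bottle_mid (a point): Bystander: white plastic bottle, 64 mm across, 115 mm tall; the point is half-way up.
- jar_mid (a point): Bystander: amber jar with black cap, 68 mm across, 85 mm tall; the point is half-way up.
- sample_box_mid (a point): Bystander: yellow and grey sample box, 60 x 90 x 34 mm; the point is half-way up.
There are look-alikes about, which are no part of the job. What is shaped like the part that bears probe_head but green or orange is not meant.

How it is judged (in metres and radians):
On the way, in this order (a step that is already met when the one before it is completed fails the run):
1. the probe is lifted clear of its cradle by the fingers, still about level (within about 30 degrees) (height (world z) of probe_head above 0.1 m and height (world z) of probe_tip above 0.08 m and angle between probe_head's own x axis and vertical above 1.05 rad and contact force between probe and the fingers above 3 N), for 0.1 s.
2. the probe hangs plumb (within about 20 degrees) between the fingers, clear of the bench, and is gripped firmly again (angle between probe_head's own x axis and vertical below 0.35 rad and height (world z) of probe_tip above 0.02 m and angular speed of probe below 0.6 rad/s and contact force between probe and the fingers above 12 N), for 0.2 s.
At the end, for the whole second after the job is handed in: The probe hangs at rest by its collar in the free slot: collar within 12 mm of the slot's home point and flat on the fork (within 4 mm in height), upright within 0.1 rad, the neighbour still in its slot (within 20 mm) (horizontal distance between probe_collar and free_slot below 0.012 m and z of probe_collar in the frame of fork between -0.004 and 0.004 m and angle between probe_head's own x axis and vertical below 0.1 rad and linear speed of probe below 0.03 m/s and distance of hung_probe_top from where it was at the start of the episode below 0.02 m); the robot touches nothing.
It fails at once if the hanging probe is disturbed (more than 20 mm) (distance of hung_probe_top from where it was at the start of the episode above 0.02 m).
It fails at once if the spare instrument is disturbed (more than 20 mm) (distance of spare_mid from where it was at the start of the episode above 0.02 m).
It fails at once if the bottle, jar or sample box is disturbed (more than 20 mm) (distance of any of bottle_mid, jar_mid, sample_box_mid from where it was at the start of the episode above 0.02 m).
It also fails if it takes over 66 s, if anything falls off the work surface, if the arm or the gripper's body presses on something with over 40 N, if the wrist force passes 120 N, or if a joint passes its speed limit or range.

## Working session

There is one attempt and no reset: what is moved stays moved. The work goes in short steps, Python scripts to look and compute and a shell command to move; the robot and the scene stay as the last step left them, time stands still between calls to the robot, and variables do not carry over. Pictures are saved under pics/ and viewed, about 8 in all and at most 12, crops included, and the job is handed in when it is done.

```bash
mkdir -p pics; ls; cat > h.py <<'E'
import numpy as np, cv2
from plant import manip, viewer, search_frame, mark_of
def snap(cam,name=None):
    P=viewer.camera_params(cam); im=viewer.read_camera(cam)
    if name: cv2.imwrite(f'pics/{name}.png',im[:,:,::-1])
    return im,P
def proj(P,X):
    c=np.array(P['R'])@np.array(X)+np.array(P['t']); u=np.array(P['mtx'])@c; return u[:2]/u[2]
def ray(P,rc):
    R=np.array(P['R']);t=np.array(P['t']);d=R.T@np.linalg.inv(P['mtx'])@np.array([rc[1],rc[0],1.]);return -R.T@t,d
def atz(P,rc,z):
    o,d=ray(P,rc); return o+d*(z-o[2])/d[2]
def tri(obs):
    A=np.zeros((3,3));b=np.zeros(3)
    for P,rc in obs:
        o,d=ray(P,rc);d=d/np.linalg.norm(d);M=np.eye(3)-np.outer(d,d);A+=M;b+=M@o
    return np.linalg.solve(A,b)
E
python3 - <<'E'
from h import *
np.set_printoptions(precision=4,suppress=True)
print(manip.get_state(),manip.grip_depth)
ims=[]
Ps={}
for c in ['scene','top']:
    im,P=snap(c);ims.append(im);Ps[c]=P
    for n in ['probe_head','probe_collar','probe_tip','cradle','fork','free_slot','hung_probe_top','stand','spare_mid']:
        print(c,n,[(np.round(d['position'],1).tolist(),round(d['p'],2)) for d in mark_of(c,n)[:4]])
cv2.imwrite('pics/a.png',cv2.resize(np.vstack(ims)[:,:,::-1],None,fx=.78,fy=.78))
cv2.imwrite('pics/scene.png',cv2.resize(ims[0][:,:,::-1],None,fx=1.5,fy=1.5))
cv2.imwrite('pics/top.png',cv2.resize(ims[1][:,:,::-1],None,fx=1.5,fy=1.5))
E
```

```text
pics
{'time': 0.0, 'joint_positions': array([60.293 , 34.384 , -0.1472, 91.6811,  0.1014, 54.0231, -4.5713]), 'qvel': array([-0.0559,  0.0106,  0.0024, -0.033 ,  0.0634,  0.0286, -0.0133]), 'effort': array([  0.0004, -76.5075,   1.4978, -25.2359,  -0.0523,   0.0169,
         0.0001]), 'ee_pos': array([ 0.3098, -0.6549,  0.2178]), 'eef_rot': array([-179.912 ,    0.0059,   25.3168]), 'force': array([-0.2449,  0.7256, -0.1582]), 'ft_torque': array([-0.0123,  0.0129,  0.0059]), 'finger_gap': 0.09328268530352771} -0.0188
scene probe_head [([196.6, 227.4], 0.91), ([251.7, 259.4], 0.7), ([202.4, 178.5], 0.63), ([204.4, 148.1], 0.41)]
scene probe_collar [([200.0, 235.4], 0.74), ([267.3, 261.6], 0.68), ([197.8, 182.0], 0.54)]
scene probe_tip [([305.7, 283.5], 0.78), ([223.5, 267.6], 0.76), ([174.0, 192.6], 0.49)]
scene cradle [([193.3, 331.5], 0.9), ([223.3, 251.7], 0.83)]
scene fork [([247.6, 160.5], 0.71)]
scene free_slot [([186.8, 131.5], 0.65)]
scene hung_probe_top [([175.9, 150.6], 0.62)]
scene stand [([247.5, 158.9], 0.76)]
scene spare_mid [([176.2, 329.2], 0.49)]
top probe_head [([134.9, 282.1], 0.96), ([217.1, 289.4], 0.6), ([209.7, 410.2], 0.19)]
top probe_collar [([115.8, 285.6], 0.96), ([256.0, 336.5], 0.71), ([202.0, 278.8], 0.59)]
top probe_tip [([74.2, 286.9], 0.88), ([295.2, 310.5], 0.81), ([158.4, 264.8], 0.73)]
top cradle [([181.5, 273.1], 0.83), ([196.4, 167.0], 0.81), ([157.3, 261.8], 0.48)]
top fork [([179.9, 395.0], 0.67)]
top free_slot [([213.1, 410.1], 0.9)]
top hung_probe_top [([212.8, 409.6], 0.53), ([213.7, 387.7], 0.52)]
top stand [([181.4, 374.4], 0.77), ([217.2, 287.2], 0.41)]
top spare_mid [([196.7, 157.5], 0.64)]
```

View pics/scene.png

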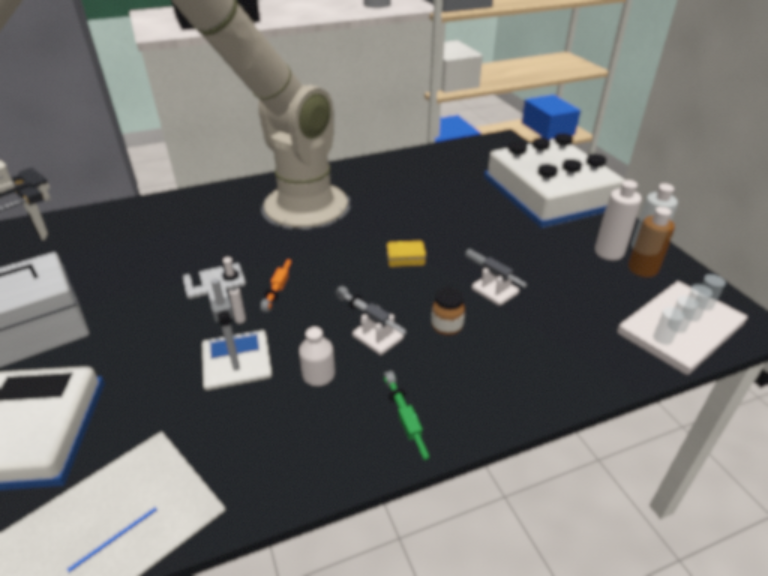

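View pics/top.png

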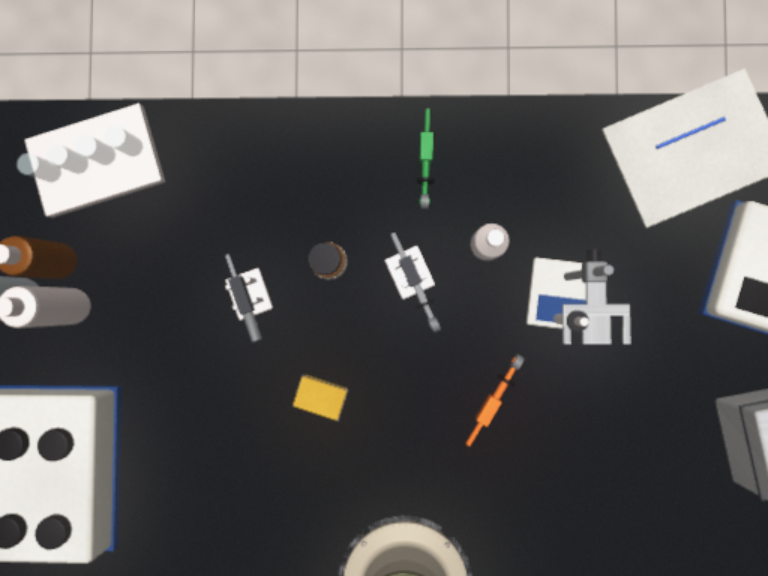

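The scene view shows the grey probe head at about (343,293) in the 1.5x picture. The top view shows it at (434,325), with the free slot on the right of the fork at about (618,328). Next I triangulate.

```bash
python3 - <<'E'
from h import *
np.set_printoptions(precision=4,suppress=True)
S=viewer.camera_params('scene');T=viewer.camera_params('top')
o=lambda n,a,b:print(n,tri([(S,a),(T,b)]))
print('cams',ray(S,(0,0))[0],ray(T,(0,0))[0])
o('head',(196.6,227.4),(217.1,289.4))
print('head z',atz(T,(217.1,289.4),.062),atz(S,(196.6,227.4),.062))
o('tip',(223.5,267.6),(158.4,264.8)); print(atz(T,(158.4,264.8),.062))
print('collar',atz(T,(202,278.8),.062))
o('slot',(186.8,131.5),(213.1,410.1));o('hung',(175.9,150.6),(213.7,387.7));o('fork?',(186,150),(180,395))
o('stand',(247.5,158.9),(181.4,374.4)); print('stand',atz(S,(247.5,158.9),0),atz(T,(181.4,374.4),0))
for n,x in dict(bottle=(160,327),jar=(174,218),spare=(197,160),spareHead=(226,172),box=(265,213),orange1=(238,345),green=(135,283)).items(): print(n,atz(T,x,.06))
E
```

```text
cams [ 1.4265 -0.322   0.8516] [ 0.5422 -0.0066  1.1044]
head [ 0.4977 -0.0537  0.0527]
head z [ 0.4979 -0.054   0.062 ] [ 0.5088 -0.0562  0.062 ]
tip [0.663  0.0176 0.0507]
[0.6605 0.0144 0.062 ]
collar [ 0.5394 -0.0247  0.062 ]
slot [ 0.5142 -0.3372  0.1897]
hung [ 0.513  -0.2786  0.2109]
fork? [ 0.5908 -0.2891  0.234 ]
stand [ 0.5991 -0.3034  0.0097]
stand [ 0.5885 -0.3052  0.    ] [ 0.6002 -0.3038  0.    ]
bottle [ 0.6562 -0.158   0.06  ]
jar [0.617  0.1452 0.06  ]
spare [0.5522 0.3081 0.06  ]
spareHead [0.4714 0.2731 0.06  ]
box [0.3644 0.1571 0.06  ]
orange1 [ 0.4413 -0.2064  0.06  ]
green [ 0.7263 -0.0362  0.06  ]
```

```bash
python3 -m pendant '[100,0,0,-0.045,8.4, 100,0,0,-0.045,8.4, 100,0,0,-0.045,8.4, 100,0.02,-0.055,0,0, 100,0.02,-0.055,0,0, 100,0.02,-0.055,0,0, 100,0.02,-0.055,0,0, 100,0.02,-0.055,0,0]'; python3 - <<'E'
from h import *
s=manip.get_state();print(s['ee_pos'],s['eef_rot'])
im,P=snap('wrist','w1');print(ray(P,(0,0))[0],np.array(P['R']))
for n in ['fork','free_slot','hung_probe_top','stand']:
    print(n,[(np.round(d['position'],1).tolist(),round(d['p'],2)) for d in mark_of('wrist',n)[:3]])
E
```

```text
time: 2.0
ee_pos: [0.4142, -0.3783, 0.3574]
eef_rot: [179.9, -0.1, -1.2]
force: [1.2, -0.7, -0.1]
finger_gap: 0.0934
[ 0.41417804 -0.37830753  0.35742582] [ 1.79910946e+02 -5.41768535e-02 -1.15618292e+00]
[ 0.48834882 -0.38022048  0.52402484] [[-0.02029801 -0.99979169  0.00213898]
 [-0.96191469  0.02011225  0.27260894]
 [-0.27259517  0.00347591 -0.96212255]]
fork [([8.5, 189.1], 0.71)]
free_slot [([86.5, 228.2], 0.58)]
hung_probe_top [([86.9, 160.6], 0.86)]
stand [([44.2, 216.4], 0.75)]
```

View pics/w1.png

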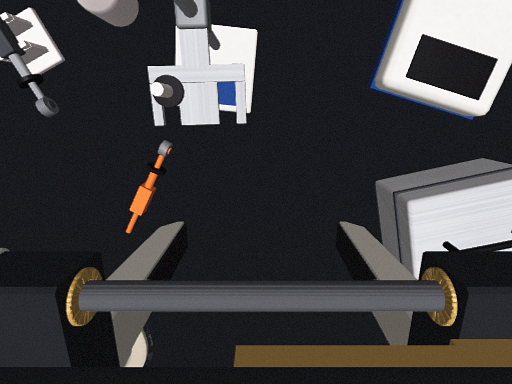

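```bash
python3 - <<'E'
import cv2
im=cv2.imread('pics/w1.png')[45:145,130:265]
cv2.imwrite('pics/w1c.png',cv2.resize(im,None,fx=5.9,fy=5.9,interpolation=cv2.INTER_CUBIC))
E
```

```text
(no output)
```

View pics/w1c.png

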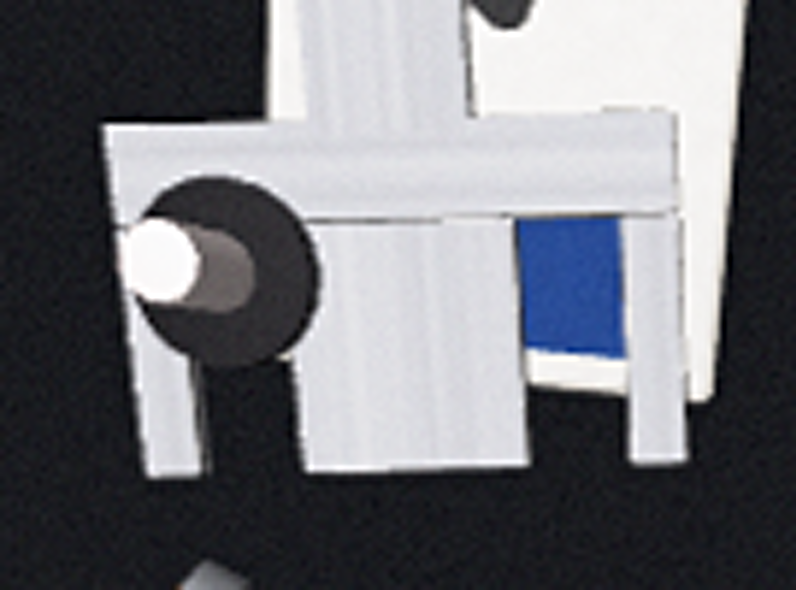

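The crop shows the fork's front corners and the back of the free slot clearly (517–620, row 216). I'll fit the fork pose to them.

```bash
python3 - <<'E'
from h import *
from scipy.optimize import least_squares
np.set_printoptions(precision=4,suppress=True)
P=viewer.camera_params('wrist')
L=[(-116,53),(-116,42),(-116,22),(-116,-22),(-116,-42),(-116,-53),(-70,-22),(-70,-42)]
C=np.array([(147,478),(199,475),(305,471),(528,465),(633,465),(688,462),(517,217),(622,214)])/5.9-.5+np.array([130,45])+.5
def f(p,full=False):
    c,s=np.cos(p[3]),np.sin(p[3]);r=[]
    for (x,y),q in zip(L,C):
        X=[p[0]+(c*x-s*y)/1e3,p[1]+(s*x+c*y)/1e3,p[2]]; r.append(proj(P,X)-q)
    return np.ravel(r)
s=least_squares(f,[.6,-.3,.19,0]);p=s.x
print(p,np.degrees(p[3]),s.fun.reshape(-1,2))
c,si=np.cos(p[3]),np.sin(p[3])
print('home',p[0]+(c*-78-si*-32)/1e3,p[1]+(si*-78+c*-32)/1e3)
for z in(.185,.19,.195):
    q=least_squares(lambda v:f([v[0],v[1],z,v[2]]),[.6,-.3,0]).x;c,si=np.cos(q[2]),np.sin(q[2]);print(z,q[0]+(c*-78+si*32)/1e3,q[1]+(si*-78-c*32)/1e3,np.degrees(q[2]))
print(manip.get_state()['ee_pos'])
E
```

```text
[ 0.5873 -0.3129  0.1826  0.0024] 0.13487450831777134 [[-0.2014 -0.3554]
 [ 0.5238 -0.0675]
 [-0.0931  0.2094]
 [ 0.3056  0.3433]
 [-0.1172 -0.0584]
 [ 0.1197  0.2291]
 [-0.3872 -0.1853]
 [-0.1297 -0.1041]]
home 0.5093531318145685 -0.3451224695275914
0.185 0.509374129293184 -0.3455407080939344 0.1436137894204808
0.19 0.5094175982090676 -0.34641619502310905 0.1624224493550457
0.195 0.5094603567943947 -0.3472910434830778 0.18194826149849758
[ 0.4136 -0.3806  0.3575]
```

```bash
python3 -m pendant '[100,0.01,-0.06,0,0, 100,0.01,-0.06,0,0, 100,0.01,-0.06,0,0, 100,0.01,-0.06,0,0, 100,0,-0.06,0,0, 100,0,-0.02,0.04,-8, 100,0,0,0.05,-8, 100,0,0,0.03,-8]'; python3 -m pendant '[100,0,0,0,0,100,0,0,0,0]' >/dev/null; python3 - <<'E'
from h import *
s=manip.get_state();print(s['ee_pos'],s['eef_rot'])
im,P=snap('wrist','w2');print(ray(P,(0,0))[0])
for n,z in [('probe_head',.062),('probe_collar',.062),('probe_tip',.062),('cradle',0)]:
    print(n,[(np.round(d['position'],1).tolist(),round(d['p'],2),atz(P,d['position'],z).round(4)) for d in mark_of('wrist',n)[:3]])
E
```

```text
time: 3.25
ee_pos: [0.4667, -0.067, 0.2354]
eef_rot: [179.5, -0.4, 22.1]
force: [-0.6, -0.0, -0.5]
finger_gap: 0.0928
[ 0.46651993 -0.06957185  0.23447677] [179.58014914  -0.18229038  21.67717374]
[ 0.53455894 -0.04123967  0.40124105]
probe_head [([234.7, 341.2], 0.97, array([ 0.43  , -0.1952,  0.062 ])), ([143.4, 256.2], 0.56, array([ 0.4977, -0.0523,  0.062 ]))]
probe_collar [([104.3, 256.0], 0.85, array([ 0.5383, -0.0362,  0.062 ])), ([244.1, 316.2], 0.62, array([ 0.4064, -0.171 ,  0.062 ]))]
probe_tip []
cradle [([51.3, 255.2], 0.71, array([ 0.5985, -0.0109,  0.    ]))]
```

View pics/w2.png

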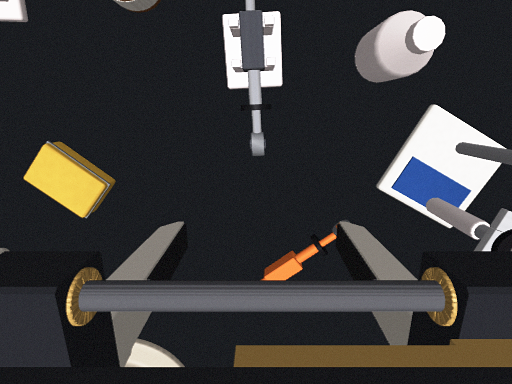

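The wrist view shows the head at (143,257), with the neck, collar and square body running straight up the image. The orange look-alike is lower right and nothing is close to the head.

```bash
cat >> h.py <<'E'
def delta(target,yaw=None):
    s=manip.get_state();y=np.radians(s['eef_rot'][2]);d=np.array(target)-s['ee_pos']
    out=[np.cos(y)*d[0]+np.sin(y)*d[1],np.sin(y)*d[0]-np.cos(y)*d[1],-d[2]]
    print('now',s['ee_pos'].round(4),s['eef_rot'].round(2),'t',round(s['time'],2),'tool shift',np.round(out,4),'turn',None if yaw is None else round(s['eef_rot'][2]-yaw,2))
E
python3 - <<'E'
from h import *
P=viewer.camera_params('wrist')
a=atz(P,(143.5,257.5),.062);b=atz(P,(40,251.5),.074);c=atz(P,(86,254.5),.067)
print(a,b,c);d=b-a;yaw=np.degrees(np.arctan2(d[1],d[0]));print(yaw,np.degrees(np.arctan2(*(c-a)[1::-1])))
delta([a[0],a[1],.043],yaw)
E
```

```text
[ 0.49813455 -0.05270034  0.062     ] [ 0.59504655 -0.00759583  0.074     ] [ 0.55526561 -0.02648568  0.067     ]
24.958076841890634 24.64807939268426
now [ 0.4664 -0.0686  0.2347] [179.55  -0.24  21.9 ] t 3.75 tool shift [ 0.0354 -0.0029  0.1917] turn -3.06
```

```bash
python3 -m pendant '[100,0.018,0,0.03,-2.5, 100,0.017,-0.002,0.04,0, 100,0,0,0.05,0, 100,0,0,0,0,100,0,0,0,0]'; python3 - <<'E'
from h import *
for i in range(3): delta([.498,-.053,.043],24.5)
im,P=snap('wrist','w3')
for i in range(2): delta([.498,-.053,.043],24.5)
print(proj(P,[.498,-.053,.062]))
for n,z in [('probe_head',.062),('probe_collar',.062)]:
    print(n,[(np.round(d['position'],1).tolist(),round(d['p'],2),atz(P,d['position'],z).round(4)) for d in mark_of('wrist',n)[:3]])
E
```

```text
time: 4.38
ee_pos: [0.5037, -0.0535, 0.1172]
eef_rot: [179.3, -0.7, 24.3]
force: [0.1, -1.1, -0.3]
finger_gap: 0.0931
now [ 0.5037 -0.0535  0.1172] [179.26  -0.71  24.3 ] t 4.38 tool shift [-0.005  -0.0028  0.0742] turn -0.2
now [ 0.5037 -0.0535  0.1172] [179.26  -0.71  24.3 ] t 4.38 tool shift [-0.005  -0.0028  0.0742] turn -0.2
now [ 0.5037 -0.0535  0.1172] [179.26  -0.71  24.3 ] t 4.38 tool shift [-0.005  -0.0028  0.0742] turn -0.2
now [ 0.5036 -0.0536  0.1173] [179.25  -0.74  24.29] t 4.42 tool shift [-0.0049 -0.0029  0.0743] turn -0.21
now [ 0.5036 -0.0536  0.1173] [179.25  -0.74  24.29] t 4.42 tool shift [-0.0049 -0.0029  0.0743] turn -0.21
[256.91467473 210.50616605]
probe_head [([209.9, 259.2], 0.84, array([ 0.4992, -0.0545,  0.062 ])), ([313.7, 363.3], 0.78, array([ 0.4471, -0.1812,  0.062 ]))]
probe_collar [([331.8, 328.7], 0.81, array([ 0.4172, -0.1615,  0.062 ])), ([158.8, 256.5], 0.66, array([ 0.5364, -0.0355,  0.062 ]))]
```

View pics/w3.png

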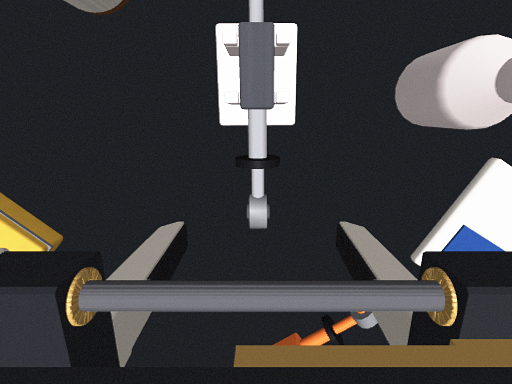

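The head is at (211,258), between the fingers and in line with the tool. I descend.

```bash
python3 -m pendant '[100,-0.005,-0.002,0.04,0, 100,0,0,0.035,0, 100,0,0,0,0]'; python3 - <<'E'
from h import *
delta([.4985,-.054,.043],24.6)
E
```

```text
time: 4.9
ee_pos: [0.5034, -0.0553, 0.046]
eef_rot: [179.0, -1.3, 24.2]
force: [0.3, 0.3, 0.8]
finger_gap: 0.0931
now [ 0.5034 -0.0553  0.046 ] [178.96  -1.3   24.19] t 4.9 tool shift [-0.0039 -0.0032  0.003 ] turn -0.41
```

```bash
python3 -m pendant '[100,-0.005,-0.0025,0.003,0, 100,0,0,0,0]' 50; python3 - <<'E'
from h import *
delta([.4985,-.054,.043],24.6)
im,P=snap('wrist','w4')
cv2.imwrite('pics/w4c.png',cv2.resize(im[100:330,100:420,::-1],None,fx=2,fy=2))
E
```

```text
time: 5.15
ee_pos: [0.4986, -0.0553, 0.0455]
eef_rot: [178.9, -1.5, 24.2]
force: [-0.9, 0.7, -0.6]
finger_gap: 0.0928
now [ 0.4986 -0.0553  0.0455] [178.87  -1.47  24.16] t 5.15 tool shift [ 0.0004 -0.0013  0.0025] turn -0.44
```

View pics/w4c.png

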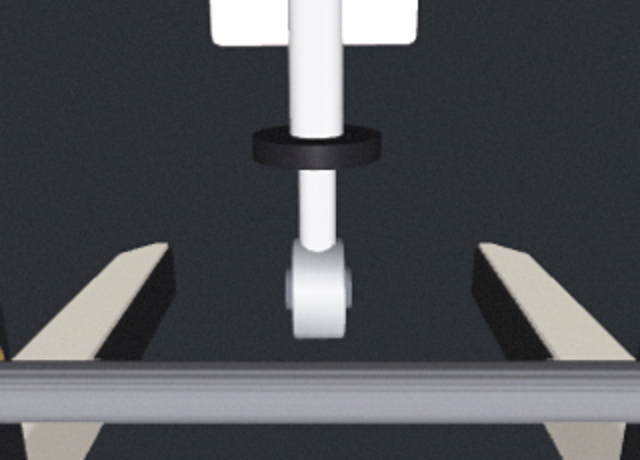

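```bash
python3 -m pendant '[100,0,-0.0015,0.0025,0, 100,0,0,0,0]' 50; python3 - <<'E'
from h import *
from scipy.spatial.transform import Rotation as R
s=manip.get_state();P=viewer.camera_params('wrist')
g=s['ee_pos']+R.from_euler('xyz',s['eef_rot'],degrees=True).apply([0,0,manip.grip_depth])
print(g,proj(P,g),proj(P,s['ee_pos']))
delta([.4985,-.054,.043],24.6)
im,P=snap('wrist')
g=cv2.cvtColor(im,cv2.COLOR_RGB2GRAY)
cv2.imwrite('pics/w5c.png',cv2.resize(im[200:290,200:320,::-1],None,fx=4,fy=4))
E
```

```text
time: 5.45
ee_pos: [0.4994, -0.054, 0.0443]
eef_rot: [178.8, -1.6, 24.2]
force: [-0.0, 0.4, 0.4]
finger_gap: 0.0929
[ 0.49875946 -0.05385736  0.06307104] [261.3181041  245.73952145] [261.30359152 231.96241107]
now [ 0.4994 -0.054   0.0443] [178.8   -1.64  24.15] t 5.45 tool shift [-0.0008 -0.0004  0.0013] turn -0.45
```

View pics/w5c.png

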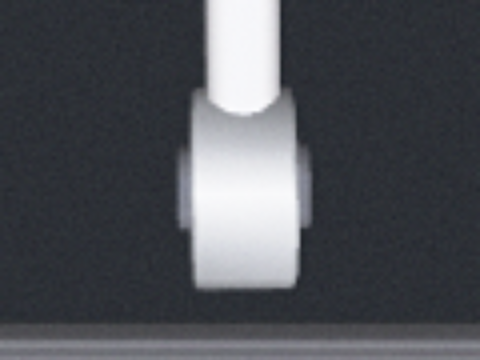

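The boss centre is at (261,247) and the grasp point projects to (261,246), so they line up. I close the gripper.

```bash
python3 -m pendant '[0,0,0,0,0,0,0,0,0,0,0,0,0,0,0,0,0,0,0,0,0,0,0,0,0,0,0,0,0,0,0,0,0,0,0]' 50; python3 -m pendant '[0,0,0,-0.025,0,0,0,0,-0.03,0,0,0,0,-0.03,0,0,0,0,-0.03,0,0,0,0,-0.03,0,0,0,0,-0.03,0,0,0,0,0,0]' 50; python3 - <<'E'
from h import *
s=manip.get_state();print(s['ee_pos'],s['eef_rot'],s['finger_gap'])
a,P=snap('wrist');b,_=snap('scene')
cv2.imwrite('pics/w6.png',np.hstack([cv2.resize(a,(448,336)),cv2.resize(b[100:260,150:320],(340,336))])[:,:,::-1])
E
```

```text
time: 6.38
ee_pos: [0.4995, -0.0541, 0.0442]
eef_rot: [178.8, -1.6, 24.1]
force: [-0.3, -0.1, -0.1]
finger_gap: 0.0274
time: 7.25
ee_pos: [0.4926, -0.0527, 0.2241]
eef_rot: [178.8, -1.5, 24.2]
force: [0.9, 0.6, -0.2]
finger_gap: 0.0004
[ 0.49255855 -0.05267447  0.22413444] [178.82788304  -1.53489925  24.15237175] 0.00043796430841523714
```

View pics/w6.png

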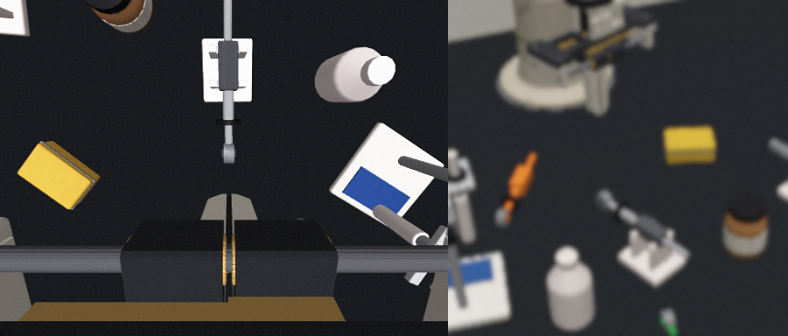

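The fingers were still at 27 mm when I lifted, so they closed above the probe. It's still lying in its cradle. I reopen and re-aim.

```bash
python3 -m pendant '[100,0,0,0,0,100,0,0,0.03,0,100,0,0,0.04,0,100,0,0,0,0,100,0,0,0,0,100,0,0,0,0,100,0,0,0,0,100,0,0,0,0]' 50; python3 -m pendant '[100,0,0,0,0,100,0,0,0,0]' 50 ; python3 - <<'E'
from h import *
P=viewer.camera_params('wrist');im,_=snap('wrist','w7')
for n in ['probe_head','probe_collar']:
    print(n,[(np.round(d['position'],1).tolist(),round(d['p'],2),atz(P,d['position'],.062).round(4)) for d in mark_of('wrist',n)[:3]])
print([(d['extent'],d['p']) for d in search_frame('wrist','probe_head')])
# head blob columns along rows
g=cv2.cvtColor(im,cv2.COLOR_RGB2GRAY)
for r in range(120,250,6):
    c=np.where(g[r,235:285]>100)[0]
    if len(c): print(r,c[0]+235,c[-1]+235)
delta([.4985,-.054,.043],24.6)
E
```

```text
time: 8.35
ee_pos: [0.4932, -0.0531, 0.1502]
eef_rot: [179.0, -1.2, 24.2]
force: [-0.5, 0.1, -0.0]
finger_gap: 0.0759
time: 8.6
ee_pos: [0.4934, -0.0532, 0.1507]
eef_rot: [178.9, -1.3, 24.2]
force: [-0.6, -0.2, -0.7]
finger_gap: 0.0919
probe_head [([189.3, 259.9], 0.66, array([ 0.4979, -0.0516,  0.062 ]))]
probe_collar [([141.4, 263.8], 0.92, array([ 0.539, -0.037,  0.062])), ([306.7, 323.7], 0.65, array([ 0.4107, -0.1624,  0.062 ]))]
[([244.2, 0.0, 284.7, 206.0], 0.86), ([252.7, 316.3, 340.4, 343.9], 0.78)]
120 254 269
126 254 269
132 254 269
138 255 269
156 257 267
162 257 267
168 257 267
174 257 267
180 255 269
186 255 269
192 255 270
198 255 269
204 264 266
now [ 0.4933 -0.0532  0.1505] [178.95  -1.28  24.17] t 8.8 tool shift [0.0044 0.0029 0.1075] turn -0.43
```

```bash
python3 -m pendant '[100,0.002,0.001,0.04,0, 100,0,0,0.04,0, 100,0,0,0.02,0, 100,0,0,0,0]' 50; python3 - <<'E'
from h import *
delta([.499,-.054,.0435],24.6)
E
```

```text
time: 9.3
ee_pos: [0.5001, -0.0541, 0.0486]
eef_rot: [178.9, -1.4, 24.2]
force: [-0.0, -0.1, 0.3]
finger_gap: 0.093
now [ 0.5001 -0.0541  0.0486] [178.89  -1.43  24.16] t 9.3 tool shift [-0.0009 -0.0005  0.0051] turn -0.44
```

```bash
python3 -m pendant '[100,-0.001,0,0.005,0, 15,0,0,0,0,15,0,0,0,0,15,0,0,0,0,15,0,0,0,0,15,0,0,0,0,15,0,0,0,0,15,0,0,0,0]' 50; python3 -m pendant '[0,0,0,0,0,0,0,0,0,0,0,0,0,0,0,0,0,0,0,0,0,0,0,0,0]' 50;python3 -m pendant '[0,0,0,0,0,0,0,0,0,0,0,0,0,0,0]' 50
```

```text
time: 10.3
ee_pos: [0.5006, -0.0548, 0.0462]
eef_rot: [178.8, -1.7, 24.1]
force: [0.8, -0.5, 0.4]
finger_gap: 0.0279
time: 10.92
ee_pos: [0.5005, -0.0546, 0.0461]
eef_rot: [178.8, -1.6, 24.2]
force: [-0.4, 0.0, -0.7]
finger_gap: 0.0174
time: 11.3
ee_pos: [0.5005, -0.0547, 0.0461]
eef_rot: [178.8, -1.6, 24.1]
force: [0.1, -0.7, 1.1]
finger_gap: 0.0173
```

```bash
python3 -m pendant '[0,0,0,-0.02,0,0,0,0,-0.03,0,0,0,0,-0.035,0,0,0,0,-0.035,0,0,0,0,-0.035,0,0,0,0,0,0,0,0,0,0,0]' 50; python3 - <<'E'
from h import *
print(manip.get_state()['finger_gap'])
a,P=snap('wrist');b,_=snap('scene')
cv2.imwrite('pics/w8.png',np.hstack([cv2.resize(a,(448,336)),cv2.resize(b[70:230,150:320],(340,336))])[:,:,::-1])
E
```

```text
time: 12.18
ee_pos: [0.4926, -0.0539, 0.2036]
eef_rot: [178.9, -1.3, 24.1]
force: [0.5, -0.6, -1.6]
finger_gap: 0.0172
0.01718520369748656
```

View pics/w8.png

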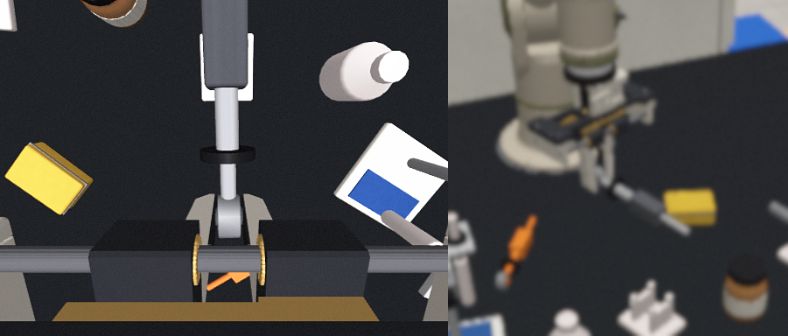

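The probe is held level (w8). I raise it further, then ease the grip.

```bash
python3 -m pendant '[0,0,0,-0.035,0,0,0,0,-0.035,0,0,0,0,-0.035,0,0,0,0,-0.02,0,0,0,0,0,0,0,0,0,0,0]' 50; python3 -m pendant '[0,0,0,0,0,0,0,0,0,0,0,0,0,0,0,0,0,0,0,0,0,0,0,0,0,0,0,0,0,0,0,0,0,0,0,0,0,0,0,0]' 7; python3 - <<'E'
from h import *
print(manip.get_state()['finger_gap'])
a,P=snap('wrist');b,_=snap('scene')
cv2.imwrite('pics/w9.png',np.hstack([cv2.resize(a,(448,336)),cv2.resize(b[40:200,150:320],(340,336))])[:,:,::-1])
E
```

```text
time: 13.02
ee_pos: [0.4868, -0.0526, 0.3234]
eef_rot: [179.3, -0.5, 24.2]
force: [-0.6, -0.5, -2.2]
finger_gap: 0.0173
time: 14.02
ee_pos: [0.486, -0.0526, 0.3206]
eef_rot: [179.5, -0.3, 24.2]
force: [-0.3, 0.3, 0.2]
finger_gap: 0.0176
0.01760920550274853
```

View pics/w9.png

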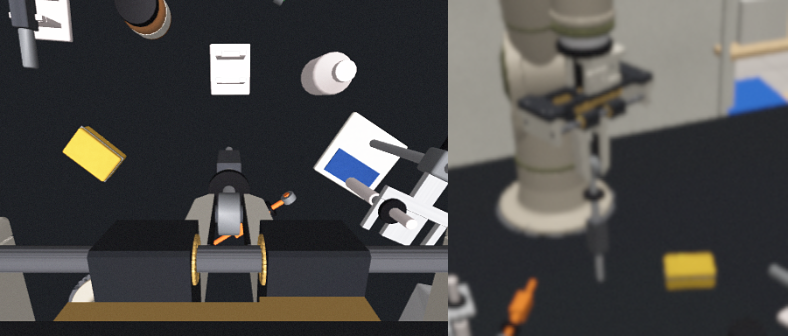

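The probe hangs nearly plumb. A short spell at 3 N should remove the last tilt, then I grip firmly.

```bash
python3 -m pendant '[0,0,0,0,0,0,0,0,0,0,0,0,0,0,0,0,0,0,0,0,0,0,0,0,0]' 3;  python3 -m pendant '[0,0,0,0,0,0,0,0,0,0,0,0,0,0,0,0,0,0,0,0,0,0,0,0,0,0,0,0,0,0]' 40; python3 - <<'E'
from h import *
np.set_printoptions(precision=4,suppress=True)
a,P=snap('wrist','w10')
W=P
for n in ['probe_head','probe_collar','probe_tip']:
    print(n,'wrist',[(np.round(d['position'],1).tolist(),round(d['p'],2)) for d in mark_of('wrist',n)[:3]])
b,S=snap('scene','s10')
for n in ['probe_head','probe_collar','probe_tip']:
    print(n,'scene',[(np.round(d['position'],1).tolist(),round(d['p'],2)) for d in mark_of('scene',n)[:4]])
s=manip.get_state();g=s['ee_pos']+[0,0,.019];print(g,s['finger_gap'])
for L in (0,.044,.1845): print(L,proj(W,g-[0,0,L])[::-1],proj(S,g-[0,0,L])[::-1])
cv2.imwrite('pics/w10c.png',np.hstack([cv2.resize(a[150:290,190:330],(560,560)),cv2.resize(b[70:190,190:240],(233,560))])[:,:,::-1])
E
```

```text
time: 14.75
ee_pos: [0.4859, -0.0526, 0.3206]
eef_rot: [179.5, -0.3, 24.2]
force: [0.9, 0.0, -2.0]
finger_gap: 0.0181
time: 15.5
ee_pos: [0.486, -0.0526, 0.3206]
eef_rot: [179.5, -0.3, 24.2]
force: [-0.0, -0.6, -1.5]
finger_gap: 0.0172
probe_head wrist [([247.4, 259.0], 0.81), ([229.3, 328.0], 0.75)]
probe_collar wrist [([214.7, 261.9], 0.94), ([238.7, 306.5], 0.63)]
probe_tip wrist [([274.9, 245.5], 0.96), ([171.5, 262.7], 0.72)]
probe_head scene [([119.5, 223.2], 0.9), ([252.9, 254.6], 0.75), ([201.7, 178.2], 0.48), ([194.5, 331.0], 0.22)]
probe_collar scene [([196.1, 180.2], 0.78), ([262.8, 262.1], 0.72), ([133.3, 225.9], 0.61)]
probe_tip scene [([301.3, 282.1], 0.93), ([170.5, 225.2], 0.56), ([174.8, 196.4], 0.56), ([177.0, 154.1], 0.16)]
[ 0.486  -0.0526  0.3396] 0.01734979750810924
0 [245.7627 261.6464] [116.7815 221.2079]
0.044 [217.5921 260.9582] [130.3407 222.1149]
0.1845 [174.6713 259.9096] [169.4135 224.7286]
```

View pics/w10c.png

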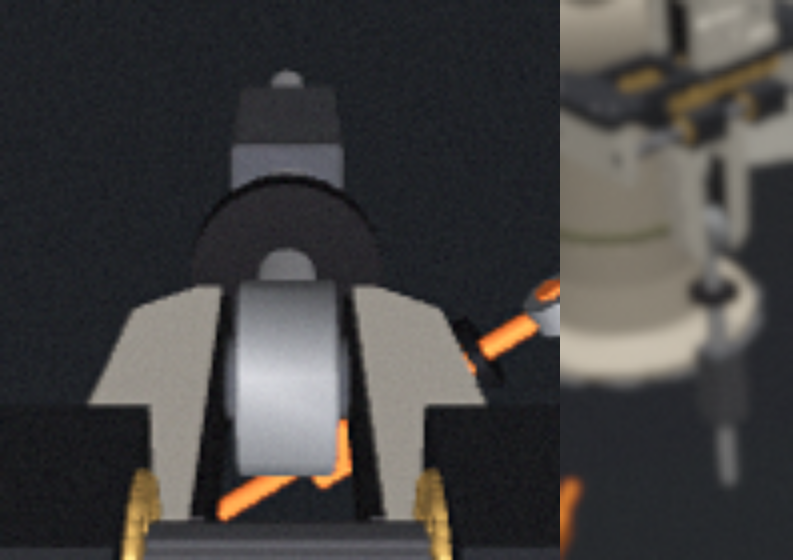

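It hangs plumb and is gripped firmly. I turn square to the fork, back away in x, then move sideways to stand in front of the free slot, staying high.

```bash
python3 -m pendant '[0,-0.025,0,0,8, 0,-0.025,0,0,8,0,-0.025,0,0,8,0,0,0.04,0,0,0,0,0.045,0,0,0,0,0.045,0,0,0,0,0.045,0,0,0,0,0,0,0]' 40; python3 -m pendant '[0,0,0.03,0,0,0,0,0.03,0,0,0,0,0,0,0,0,0,0,0,0]'; python3 - <<'E'
from h import *
delta([.42,-.34,.32],0)
E
```

```text
time: 16.9
ee_pos: [0.4112, -0.2532, 0.3219]
eef_rot: [179.6, -0.7, -0.5]
force: [0.4, 0.5, -1.2]
finger_gap: 0.0173
time: 17.4
ee_pos: [0.4115, -0.3109, 0.3219]
eef_rot: [179.7, -0.6, -0.3]
force: [-0.0, 1.0, -1.1]
finger_gap: 0.0172
now [ 0.4115 -0.3109  0.3219] [179.73  -0.63  -0.28] t 17.4 tool shift [0.0086 0.029  0.0019] turn -0.28
```

```bash
python3 -m pendant '[0,0,0.029,0,0,0,0,0,0,0,0,0,0,0,0]'; python3 - <<'E'
from h import *
import json
P=viewer.camera_params('wrist');im,_=snap('wrist','w11')
np.save('P11.npy',P,allow_pickle=True)
delta([.42,-.34,.32],0)
cv2.imwrite('pics/w11c.png',cv2.resize(im[40:240,120:320,::-1],(800,800))[:600])
E
```

```text
time: 17.77
ee_pos: [0.4125, -0.336, 0.3222]
eef_rot: [179.8, -0.6, 0.0]
force: [-0.0, 1.1, -1.9]
finger_gap: 0.0175
now [ 0.4124 -0.3361  0.3222] [ 1.7982e+02 -6.5000e-01  2.0000e-02] t 17.82 tool shift [0.0076 0.0039 0.0022] turn 0.02
```

The picture limit is reached, so I fit the fork numerically by matching its edges in the wrist picture.

```bash
cat > fit.py <<'E'
from h import *
from scipy.optimize import least_squares
from scipy.ndimage import map_coordinates
E=[((-116,52),(-116,43)),((-116,21),(-116,-21)),((-116,-43),(-116,-52)),((-114,-22),(-72,-22)),((-114,-42),(-72,-42)),((-70,-23),(-70,-41)),((-114,-53),(-75,-53)),((-112,53),(-98,53)),((-112,22),(-100,22))]
def wp(p,x,y):
    c,s=np.cos(p[3]),np.sin(p[3]);return [p[0]+(c*x-s*y)/1e3,p[1]+(s*x+c*y)/1e3,p[2]]
def fit(im,P,p,W=6,fixz=None):
    g=cv2.GaussianBlur(cv2.cvtColor(im,cv2.COLOR_RGB2GRAY).astype(float),(0,0),.8)
    for it in range(6):
        o=[]
        for a,b in E:
            q0,q1=proj(P,wp(p,*a)),proj(P,wp(p,*b));t=(q1-q0)/np.linalg.norm(q1-q0);n=np.array([-t[1],t[0]])
            for f in np.linspace(.1,.9,8):
                k=np.arange(-W,W+.01,.25);L=q0+f*(q1-q0)+k[:,None]*n
                v=np.abs(np.gradient(map_coordinates(g,[L[:,1],L[:,0]],order=1)))
                i=v.argmax()
                if v[i]>3: o.append((np.array(a)+f*(np.array(b)-np.array(a)),n,(L[i])@n))
        def r(v):
            v=list(v) if fixz is None else [v[0],v[1],fixz,v[2]]
            return [proj(P,wp(v,*a))@n-m for a,n,m in o]
        x0=p if fixz is None else [p[0],p[1],p[3]]
        s=least_squares(r,x0,loss='soft_l1',f_scale=.5);p=list(s.x) if fixz is None else [s.x[0],s.x[1],fixz,s.x[2]]
        W=max(2.5,W*.7)
    return np.array(p),np.sqrt(np.median(np.square(s.fun))),len(o)
E
python3 - <<'E'
from fit import *
np.set_printoptions(precision=4,suppress=True)
P=np.load('P11.npy',allow_pickle=True).item();im=cv2.imread('pics/w11.png')[:,:,::-1].copy()
for p0 in ([.5873,-.3129,.1826,0],[.592,-.308,.187,0]):
  for fz in(None,.183,.188):
    p,e,n=fit(im,P,p0,fixz=fz);print(p,e,n,'home',np.array(wp(p,-78,-32)))
print([proj(P,wp(p,x,y)).round(0) for x,y in((-116,53),(-116,-53),(-70,-32))])
# cross-check: fork z and home from fixed cameras
for cam in('scene','top'):
    snap(cam)
    for nme in('free_slot','hung_probe_top'):
        C=viewer.camera_params(cam)
        for d in mark_of(cam,nme)[:2]:print(cam,nme,d['p'],atz(C,d['position'],.185 if nme[0]=='f' else .205))
        print('  wrist-fit projects to',proj(C,wp(p,-78,-32))[::-1])
E
```

```text
[ 0.5885 -0.309   0.1808  0.0089] 0.21852857877203985 72 home [ 0.5108 -0.3417  0.1808]
[ 0.5885 -0.3089  0.183   0.0106] 0.24767903323416157 72 home [ 0.5108 -0.3417  0.183 ]
[ 0.5885 -0.3092  0.188   0.0099] 0.7092968587501558 72 home [ 0.5109 -0.3419  0.188 ]
[ 0.5885 -0.309   0.181   0.009 ] 0.22852402968295168 72 home [ 0.5108 -0.3417  0.181 ]
[ 0.5885 -0.3089  0.183   0.0108] 0.26628188604794034 72 home [ 0.5109 -0.3418  0.183 ]
[ 0.5886 -0.3093  0.188   0.0083] 0.7178865376053378 72 home [ 0.5108 -0.342   0.188 ]
[array([183., 125.]), array([287., 124.]), array([266.,  76.])]
scene free_slot 0.44 [ 0.7743 -0.3065  0.185 ]
  wrist-fit projects to [187.0151 129.9357]
scene hung_probe_top 0.79 [ 0.5179 -0.2737  0.205 ]
  wrist-fit projects to [187.0151 129.9357]
top free_slot 0.62 [ 0.5132 -0.3422  0.185 ]
  wrist-fit projects to [214.544  412.0544]
top hung_probe_top 0.77 [ 0.5174 -0.277   0.205 ]
  wrist-fit projects to [214.544  412.0544]
```

```bash
python3 -m pendant '[0,0,0.006,0.04,0,0,0,0,0.04,0,0,0,0,0.012,0,0,0,0,0,0,0,0,0,0,0]'; python3 - <<'E'
from fit import *
np.set_printoptions(precision=4,suppress=True)
P=viewer.camera_params('wrist');im,_=snap('wrist','w12')
delta([.42,-.342,.22],.5)
s=manip.get_state();z=s['ee_pos'][2]+.019
for n,dz in (('probe_collar',.046),('probe_head',.002),('probe_tip',.1865)):
    for d in mark_of('wrist',n)[:2]: print(n,d,atz(P,d['position'],z-dz))
for fz in(None,.181,.183,.186):
    p,e,n=fit(im,P,[.5885,-.309,.182,.009],fixz=fz);print(p,e,n,'home',np.array(wp(p,-78,-32)))
# neck/collar midline from pixels: dark/bright profile rows
g=cv2.cvtColor(im,cv2.COLOR_RGB2GRAY)
for r in (205,215,225,235,245,255): print(r,' '.join(str(v) for v in g[r,215:305:3]))
print('pinch proj',proj(P,s['ee_pos']+[0,0,.019]),'collar',proj(P,s['ee_pos']+[0,0,.019-.046]))
E
```

```text
time: 18.75
ee_pos: [0.4152, -0.3446, 0.231]
eef_rot: [179.6, -0.9, -0.0]
force: [-0.1, 0.3, -1.0]
finger_gap: 0.0173
now [ 0.4153 -0.3446  0.2311] [179.63  -0.91  -0.02] t 18.8 tool shift [ 0.0047 -0.0026  0.0111] turn -0.52
probe_collar {'position': [188.7, 145.5], 'p': 0.91} [ 0.4364 -0.2653  0.2041]
probe_collar {'position': [215.0, 261.4], 'p': 0.79} [ 0.4169 -0.3456  0.2041]
probe_head {'position': [166.1, 158.1], 'p': 0.92} [ 0.4601 -0.291   0.2481]
probe_head {'position': [246.6, 261.6], 'p': 0.74} [ 0.4137 -0.3453  0.2481]
probe_tip {'position': [171.6, 264.4], 'p': 0.75} [ 0.4204 -0.3501  0.0636]
[ 0.5886 -0.3096  0.1817  0.0021] 0.24476519637009 72 home [ 0.5107 -0.3418  0.1817]
[ 0.5886 -0.3094  0.181   0.0031] 0.2502640227214665 72 home [ 0.5107 -0.3417  0.181 ]
[ 0.5885 -0.3097  0.183   0.0025] 0.2501434821101988 72 home [ 0.5106 -0.3419  0.183 ]
[ 0.5886 -0.3104  0.186  -0.0019] 0.5419916419041843 72 home [ 0.5106 -0.3422  0.186 ]
205 34 32 36 34 34 34 38 35 33 29 41 40 39 44 43 36 41 36 41 44 36 44 26 31 36 36 31 31 32 34
215 37 31 39 32 31 35 32 36 41 38 41 39 39 45 107 114 109 106 38 37 35 41 37 43 27 31 36 35 35 34
225 28 34 34 27 56 156 154 158 153 151 25 38 116 109 107 105 108 105 104 100 34 71 152 153 154 159 150 46 29 33
235 33 39 154 153 151 155 152 154 152 149 20 81 170 166 165 160 159 157 159 149 57 18 156 152 152 150 153 150 154 153
245 151 146 151 159 151 153 151 153 152 33 22 111 224 223 216 209 211 209 204 202 101 14 87 153 153 153 154 154 148 154
255 24 31 27 21 64 151 153 149 156 13 17 70 176 180 180 181 183 186 188 190 25 16 14 156 151 153 155 15 24 26
pinch proj [260.3401 245.6687] collar [260.1015 217.1402]
```

```bash
python3 -m pendant '[0,0.02,-0.003,0.012,0,0,0,0,0,0,0,0,0,0,0]'; python3 - <<'E'
from fit import *
np.set_printoptions(precision=4,suppress=True)
P=viewer.camera_params('wrist');im,_=snap('wrist','w13')
delta([.509,-.3413,.219],.2)
z=manip.get_state()['ee_pos'][2]+.019
for n,dz in (('probe_collar',.046),('probe_head',.002)):
    for d in mark_of('wrist',n)[:3]: print(n,d,atz(P,d['position'],z-dz))
p,e,n=fit(im,P,[.5885,-.309,.182,.003],fixz=.182);print(p,e,n,'home',np.array(wp(p,-78,-32)))
E
```

```text
time: 19.32
ee_pos: [0.4375, -0.3413, 0.219]
eef_rot: [179.6, -1.0, 0.0]
force: [-1.5, 1.9, -2.0]
finger_gap: 0.0175
now [ 0.4376 -0.3412  0.2189] [179.6   -0.99   0.02] t 19.38 tool shift [ 0.0714  0.0001 -0.0001] turn -0.18
probe_collar {'position': [207.0, 146.6], 'p': 0.89} [ 0.4453 -0.2614  0.1919]
probe_collar {'position': [215.2, 262.8], 'p': 0.7} [ 0.439  -0.3433  0.1919]
probe_head {'position': [243.7, 261.0], 'p': 0.89} [ 0.4377 -0.3417  0.2359]
probe_head {'position': [182.9, 160.7], 'p': 0.79} [ 0.4732 -0.2882  0.2359]
[ 0.5886 -0.3093  0.182   0.0062] 0.2486708923848186 72 home [ 0.5108 -0.3417  0.182 ]
```

```bash
python3 -m pendant '[0,0.015,-0.001,0,0,0,0.015,0,0,0,0,0,0,0,0]'; python3 -m pendant '[0,0.012,0,0,0,0,0.008,0,0,0,0,0,0,0,0,0,0,0,0,0]';python3 - <<'E'
from fit import *
np.set_printoptions(precision=4,suppress=True)
P=viewer.camera_params('wrist');im,_=snap('wrist','w14')
delta([.509,-.3413,.219],.2)
z=manip.get_state()['ee_pos'][2]+.019
for n,dz in (('probe_collar',.046),('probe_head',.002)):
    for d in mark_of('wrist',n)[:3]: print(n,d,atz(P,d['position'],z-dz))
p,e,n=fit(im,P,[.5885,-.309,.182,.003],fixz=.182);print(p,e,n,'home',np.array(wp(p,-78,-32)))
E
```

```text
time: 19.85
ee_pos: [0.4699, -0.3406, 0.2202]
eef_rot: [179.6, -1.1, -0.0]
force: [-0.5, -0.4, -0.7]
finger_gap: 0.0176
time: 20.35
ee_pos: [0.4911, -0.3405, 0.2202]
eef_rot: [179.6, -1.0, -0.0]
force: [-0.5, -0.5, -1.1]
finger_gap: 0.0177
now [ 0.4911 -0.3405  0.2202] [179.58  -1.02  -0.01] t 20.4 tool shift [0.0179 0.0008 0.0012] turn -0.21
probe_collar {'position': [244.8, 150.9], 'p': 0.75} [ 0.4701 -0.2608  0.1932]
probe_collar {'position': [70.9, 211.4], 'p': 0.71} [ 0.5885 -0.3102  0.1932]
probe_collar {'position': [214.2, 262.0], 'p': 0.69} [ 0.4934 -0.3419  0.1932]
probe_head {'position': [244.2, 264.2], 'p': 0.97} [ 0.491  -0.3427  0.2372]
probe_head {'position': [220.2, 164.3], 'p': 0.85} [ 0.5057 -0.2874  0.2372]
[ 0.5884 -0.3098  0.182   0.0018] 0.22810153576477887 53 home [ 0.5104 -0.3419  0.182 ]
```

```bash
python3 -m pendant '[0,0.010,0,0,0,0,0.006,0,0.001,0,0,0,0,0,0,0,0,0,0,0]'; python3 - <<'E'
from fit import *
np.set_printoptions(precision=4,suppress=True)
P=viewer.camera_params('wrist');im,_=snap('wrist','w15')
delta([.5085,-.3413,.219],.2)
z=manip.get_state()['ee_pos'][2]+.019
for n,dz in (('probe_collar',.046),('probe_head',.002)):
    for d in mark_of('wrist',n)[:4]: print(n,d,atz(P,d['position'],z-dz))
E
```

```text
time: 21.0
ee_pos: [0.5082, -0.3406, 0.2196]
eef_rot: [179.6, -1.0, -0.0]
force: [-0.8, 0.0, -1.2]
finger_gap: 0.0174
now [ 0.5082 -0.3406  0.2196] [179.58  -1.04  -0.03] t 21.05 tool shift [0.0003 0.0007 0.0006] turn -0.23
probe_collar {'position': [215.7, 259.0], 'p': 0.67} [ 0.5094 -0.3399  0.1926]
probe_collar {'position': [254.3, 150.7], 'p': 0.55} [ 0.4796 -0.26    0.1926]
```

```bash
python3 -m pendant '[0,0,0,0.006,0,0,0,0,0,0]'|tail -4;for i in 1; do python3 -m pendant '[0,0,0,0.002,0,0,0,0,0,0]' 20; done
```

```text
ee_pos: [0.5086, -0.341, 0.2141]
eef_rot: [179.5, -1.1, -0.1]
force: [-0.1, 0.4, 1.7]
finger_gap: 0.017
time: 21.65
ee_pos: [0.51, -0.3413, 0.2138]
eef_rot: [179.5, -1.3, -0.0]
force: [-1.2, -0.0, -0.8]
finger_gap: 0.0179
```

```bash
python3 -m pendant '[0,0,0,0.002,0,0,0,0,0,0]'; python3 -m pendant '[0,0,0,0.0015,0,0,0,0,0,0]'
```

```text
time: 21.9
ee_pos: [0.5108, -0.3415, 0.2137]
eef_rot: [179.4, -1.5, -0.0]
force: [-0.1, 0.6, -1.0]
finger_gap: 0.0178
time: 22.15
ee_pos: [0.5112, -0.3415, 0.2136]
eef_rot: [179.4, -1.6, -0.0]
force: [-0.5, 0.3, 0.4]
finger_gap: 0.0176
```

```bash
python3 -m pendant '[0,-0.002,0,0.004,0,0,0,0,0,0]'; python3 -m pendant '[0,-0.001,0,0.004,0,0,0,0,0,0]'
```

```text
time: 22.4
ee_pos: [0.5119, -0.3416, 0.2124]
eef_rot: [179.3, -1.9, -0.0]
force: [-0.1, 0.1, -2.5]
finger_gap: 0.0178
time: 22.65
ee_pos: [0.513, -0.3419, 0.2107]
eef_rot: [179.2, -2.2, 0.0]
force: [0.5, 0.3, -1.4]
finger_gap: 0.0177
```

```bash
python3 -m pendant '[0,-0.005,0,0.003,0,0,0,0,0,0,0,0,0,0,0]'; python3 - <<'E'
from h import *
np.set_printoptions(precision=4,suppress=True)
P=viewer.camera_params('wrist');im,_=snap('wrist','w16')
s=manip.get_state();print(s['ee_pos'],s['eef_rot'],s['force'])
for n in ('probe_collar','probe_head','free_slot'):
    for d in mark_of('wrist',n)[:3]: print(n,d,atz(P,d['position'],.182 if n!='probe_head' else .228))
im,S=snap('scene','s16')
for n in ('probe_collar','probe_head','probe_tip','hung_probe_top'):
    for d in mark_of('scene',n)[:4]: print(n,d)
for L in(0,.044,.1845): print(proj(S,[.5107,-.3418,.226-L])[::-1])
E
```

```text
time: 23.02
ee_pos: [0.513, -0.3422, 0.2105]
eef_rot: [179.0, -2.8, 0.1]
force: [1.4, 0.5, 3.3]
finger_gap: 0.0176
[ 0.513  -0.3422  0.2104] [179.0257  -2.7727   0.0948] [0.9998 0.4393 5.0606]
probe_collar {'position': [221.1, 262.2], 'p': 0.86} [ 0.5105 -0.344   0.182 ]
probe_head {'position': [247.7, 262.8], 'p': 0.55} [ 0.5105 -0.3434  0.228 ]
probe_collar {'position': [195.1, 180.6], 'p': 0.76}
probe_collar {'position': [266.8, 263.8], 'p': 0.63}
probe_collar {'position': [188.8, 130.5], 'p': 0.6}
probe_head {'position': [180.8, 126.8], 'p': 0.92}
probe_head {'position': [253.6, 257.4], 'p': 0.88}
probe_head {'position': [205.0, 177.8], 'p': 0.78}
probe_tip {'position': [307.1, 283.5], 'p': 0.84}
probe_tip {'position': [174.5, 194.3], 'p': 0.77}
probe_tip {'position': [221.9, 140.4], 'p': 0.57}
hung_probe_top {'position': [176.4, 153.1], 'p': 0.58}
[176.2404 127.0734]
[188.6296 130.4346]
[224.2348 140.0943]
```

The collar is bearing on the fork: about +4 N upward, z has stopped at 0.2105, and the scene collar at (188.8,130.5) matches the predicted (188.6,130.4). I ease the grip, open partly and retract upward.

```bash
python3 -m pendant '[0,0,0,0,0,0,0,0,0,0,0,0,0,0,0,0,0,0,0,0]' 3;python3 -m pendant '[42,0,0,0,0,42,0,0,0,0,42,0,0,0,0,42,0,0,0,0,42,0,0,0,0,42,0,0,0,0]'; python3 - <<'E'
from h import *
im,P=snap('wrist','w17')
for n in ('probe_collar','probe_head'):
    for d in mark_of('wrist',n)[:3]: print(n,d,atz(P,d['position'],.182 if n!='probe_head' else .226))
im,S=snap('scene','s17')
for n in ('probe_collar','probe_head','probe_tip','hung_probe_top'):
    for d in mark_of('scene',n)[:4]: print(n,d)
E
```

```text
time: 23.98
ee_pos: [0.5127, -0.3421, 0.2104]
eef_rot: [179.0, -2.7, 0.1]
force: [1.1, 0.1, 3.5]
finger_gap: 0.0181
time: 24.72
ee_pos: [0.5105, -0.3419, 0.2087]
eef_rot: [179.1, -2.5, 0.0]
force: [-0.2, 1.1, -1.2]
finger_gap: 0.039
probe_collar {'position': [218.2, 261.4], 'p': 0.8} [ 0.5105255  -0.34312817  0.182     ]
probe_head {'position': [244.1, 261.9], 'p': 0.56} [ 0.51012634 -0.34270069  0.226     ]
probe_collar {'position': [193.9, 180.2], 'p': 0.81}
probe_collar {'position': [268.9, 262.7], 'p': 0.68}
probe_collar {'position': [189.1, 131.9], 'p': 0.62}
probe_head {'position': [252.0, 255.1], 'p': 0.9}
probe_head {'position': [205.4, 179.4], 'p': 0.65}
probe_head {'position': [176.8, 124.7], 'p': 0.63}
probe_tip {'position': [223.5, 141.2], 'p': 0.75}
probe_tip {'position': [300.4, 284.1], 'p': 0.75}
probe_tip {'position': [175.1, 194.7], 'p': 0.6}
hung_probe_top {'position': [178.1, 153.4], 'p': 0.73}
```

Released and standing. I retract straight up, then back towards the robot so the wrist camera can see it.

```bash
python3 -m pendant '[42,0,0,-0.02,0,42,0,0,-0.03,0,42,0,0,-0.04,0,42,0,0,-0.04,0,42,0,0,-0.03,0,42,-0.04,0,0,0,42,-0.04,0,0,0,42,0,0,0,0]'; python3 -m pendant '[42,0,0,0,0,42,0,0,0,0]'; python3 - <<'E'
from fit import *
np.set_printoptions(precision=4,suppress=True)
P=viewer.camera_params('wrist');im,_=snap('wrist','w18')
p,e,n=fit(im,P,[.5885,-.309,.182,.003],fixz=.182);print(p,e,n)
for n,z in (('probe_collar',.188),('probe_head',.226),('hung_probe_top',.202)):
    for d in mark_of('wrist',n)[:3]: print(n,d,atz(P,d['position'],z))
for nm,X in dict(head=[.5107,-.342,.226],collar=[.5107,-.342,.182]).items(): print(nm,'expect',proj(P,X)[::-1])
# dark collar blob
g=cv2.cvtColor(im,cv2.COLOR_RGB2GRAY);u=proj(P,[.5107,-.342,.188]).astype(int);print(u)
for r in range(u[1]-28,u[1]+28,4): print(r,' '.join('%3d'%v for v in g[r,u[0]-36:u[0]+37:3]))
im,S=snap('scene','s18')
for n in ('probe_collar','probe_head','probe_tip','hung_probe_top'):
    for d in mark_of('scene',n)[:4]: print(n,d)
im,S=snap('top','t18')
for n in ('probe_collar','probe_head','hung_probe_top'):
    for d in mark_of('top',n)[:4]: print(n,d,atz(S,d['position'],.226 if 'head' in n else .185))
E
```

```text
time: 26.12
ee_pos: [0.4214, -0.3392, 0.3703]
eef_rot: [179.1, -2.5, 0.1]
force: [1.0, -0.2, 0.7]
finger_gap: 0.0389
time: 26.38
ee_pos: [0.4228, -0.339, 0.3705]
eef_rot: [179.1, -2.5, 0.1]
force: [0.3, -0.1, -0.0]
finger_gap: 0.0391
[ 0.5885 -0.3104  0.182  -0.0003] 0.15756963621691739 64
probe_collar {'position': [105.0, 261.4], 'p': 0.93} [ 0.509  -0.3426  0.188 ]
probe_collar {'position': [176.7, 175.8], 'p': 0.83} [ 0.424  -0.2374  0.188 ]
probe_head {'position': [163.2, 185.8], 'p': 0.95} [ 0.4459 -0.26    0.226 ]
probe_head {'position': [101.0, 262.0], 'p': 0.84} [ 0.5109 -0.3426  0.226 ]
head expect [101.1858 261.3986]
collar expect [103.7647 260.7912]
[260 103]
75 220 218 221 220 220 219 218 214 245 244 244 245 245 244 245 244 244 245  10  23  32  26  24  29  30
79 218 218 220 220 221 220 215 208 245 246 244 244 244 245 244 245 245 242  17  24  27  28  30  24  24
83 221 220 218 221 225 218 218 221 220 220 219 222 223 224 222 220 218 222 215  26  28  29  26  25  29
87 222 219 223 222 221 222 224 223 223 224 226 122 127 124 125 174 225 224 211  26  29  19  29  24  24
91 220 21
[... 1497 characters left out ...]
_tip {'position': [174.3, 192.4], 'p': 0.71}
probe_tip {'position': [186.3, 131.5], 'p': 0.25}
hung_probe_top {'position': [176.5, 151.7], 'p': 0.49}
probe_collar {'position': [211.4, 410.3], 'p': 0.75} [ 0.5183 -0.339   0.185 ]
probe_collar {'position': [117.2, 283.3], 'p': 0.72} [ 0.7484 -0.0333  0.185 ]
probe_head {'position': [242.4, 343.9], 'p': 0.97} [ 0.4472 -0.172   0.226 ]
probe_head {'position': [132.2, 282.9], 'p': 0.56} [ 0.7037 -0.0312  0.226 ]
probe_head {'position': [215.3, 420.1], 'p': 0.47} [ 0.5105 -0.3463  0.226 ]
hung_probe_top {'position': [214.1, 418.3], 'p': 0.74} [ 0.5119 -0.3579  0.185 ]
hung_probe_top {'position': [214.3, 388.6], 'p': 0.69} [ 0.511  -0.2872  0.185 ]
```

All checks agree: collar at about (0.509–0.511, −0.342), head directly above it, tip where predicted, and the neighbour unmoved. I hand in.

```bash
python3 -c "
from plant import manip
print(manip.finish_job(), manip.get_state()['time'])"
```

```text
the job is handed in; nothing more can be done
the job is handed in; nothing more can be done
```

I handed the job in at about 27 s of the 66 s allowed. The probe is hanging upright by its collar in the free slot, and the gripper is clear of everything. The system gave no verdict.

**What I did:** I gripped the probe by its bosses at 50 N and lifted it level. I eased to 7 N so it swung down, then to 3 N to remove the last tilt, and gripped again at 40 N. I slid it into the slot, lowered it until the collar touched the fork (about 4 N upward on the tool), released, and retracted.

**Last checks:**
- **Collar position:** the wrist view puts it at about (0.509, −0.343) m, against a fitted slot home point of (0.511, −0.342) m, so within about 2 mm.
- **Upright:** the head is directly above the collar, and the tip is within 2 px of its predicted place in the scene view.
- **Neighbour:** the hanging probe's mark moved only about 1 px from the start.

**What went wrong or disagreed:**
- The first grasp missed because I lifted before the fingers had shut. The probe stayed in its cradle and I repeated the grasp.
- The top camera's collar mark reads about 8 mm off in x and 4 mm in y from the wrist result. I trusted the wrist view because its fork fit was consistent across several pictures.
- I used up all 12 picture views before the insertion, so I checked the insertion and the final state only from measured image positions, not by eye.
- I did not measure the spare instrument, bottle, jar or sample box again at the end. The arm reported no contact with them.

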